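Release the sprung cover of the bench polisher

ROBOT

A 6-joint arm with a two-finger parallel gripper is mounted at the origin on a cart in front of the work surface, level with it; the furniture and walls round the work are solid. World frame = base frame: x ahead of the robot, y to its left, z up, the work surface at z = 0. Lengths are in mm, angles in rad, forces in N, time in s.
With the tool pointing down it reaches from about 300 to 775 mm from the base axis. Payload 14.6 kg.
Tool frame: the origin (TCP) lies midway between the tips of the shut fingers; the grasp point (between the pads) lies 19 mm behind it; z points along the fingers, y is the line along which they close (so a half turn about z gives the same grasp; the last joint's range is limited). The gripper opens to 94 mm and grips with 3 to 60 N. Pads are 16 mm wide; open, the fingers measure 119 mm over their backs; the gripper's body (75 mm by 177 mm) begins 78 mm behind the grasp point.
Start: joints at [1.14, 0.3, 1.521, -0, 1.321, -0.067], TCP at [195.702, 513.994, 205.446] pointing down, gripper open.
Joint ranges: [-3.03, 3.03], [-0.79, 2.21], [0.23, 2.52], [-1.04, 4.18], [0, 3.07], [-2.55, 2.55]. Speed limits (rad/s): [2.22, 2.22, 2.57, 3.14, 3.14, 3.14].

INTERFACE

Orientations are given as [roll, pitch, yaw] about the fixed x, y, z axes, in that order (R = Rz(yaw) Ry(pitch) Rx(roll)).
In Python, from cell import manip, camera gives the robot as it stands.
- The arm moves only by the tool move_arm, never from a script. Its arguments are lists of equal length, an entry for each row: "dp": the shift along the world's x, y, z in mm, a list of three; "rotation": the turn, a rotation vector about the world's x, y, z in rad, a list of three; "hand": the opening, from 0 (shut) to 1 (fully open). A call has 1 to 10 rows; each row shifts and turns the commanded pose from where the row before left it; what a row does not reach is not made up. A row lasts 1/8 s, in which the tool goes at most 62.5 mm and 10.7 degrees, less where a joint would pass 70% of its speed; a pose out of reach is approached as far as the arm can. A call with a gripper value outside its range is refused whole. The fingers move at their own pace and stop on an object; "newtons" is the grip in N (left out, the last holds). Time passes only in rows, so rows that do not move let the fingers close. It gives the time, the measured TCP pose, the force, the opening and the grip force at its end, in the units of the state.
- manip.read_state(): the state, without advancing time (a new reading comes with each control period).
- camera(name): name is "scene" or "top" or "wrist"; returns a dict with "image" (480x640x3 uint8, red, green, blue), "fx", "fy", "cx", "cy" (pixels), "k1" (the pictures are not rectified: a ray, as slopes to the right and down, at radius r is drawn at 1 + k1 r^2 times it, then the intrinsics apply), "R" (3x3) and "t" (3): a world point X has camera coordinates R X + t; the wrist camera has in their place "mount" (4x4, takes a point from camera to tool coordinates, whose origin is the TCP and whose axes are the flange's). Camera axes: x right, y down, z forward; pixel columns grow to the right and rows downward; lengths in mm; the calibration is good to about 2 mm. A picture is of the moment at which its call begins: read the wrist's pose just before it. There is no depth.
- manip.sign_off(): hands the job in; it is judged then, once.
The state is a dict: "clock": time; "joints": joint angles; "qd": joint speeds; "effort": joint torques, N m; "eef_pos": TCP position; "eef_rot": TCP orientation; "wrist_force": force on the tool from outside, world axes, zero at the start; "moment": the same for the moment, N m; "finger_gap": finger opening in mm; "finger_force": force on a finger pad.
Only numpy, scipy, OpenCV 4.12 (cv2) and the standard library are available. Lean on these libraries where they do the work, as an engineer would, in place of code of your own. Each camera call takes 0.05 s, during which the arm holds its last target. There are 200 camera calls.

TASK

Open the small blue bench polisher so that the rings in its bowl can be got at. With the fingertips, push the red sliding lock on its front ledge sideways, away from the yellow keys, to the end of its slot; then press both yellow release keys down together, one fingertip on each, and hold them down until the clear cover is plainly rising, then take the hand away and let it swing open by itself. Nothing is to be picked up: the polisher must stay where it stands, and the collet on its ledge and the tin, bottle and tweezers around it must not be disturbed.

Things in the scene. Friction and masses are not known exactly. Their poses are not given: they have to be found in the camera images.
- polisher: blue bench polisher, 250 deep (x) x 230 wide (y), 6 kg, loose on rubber feet. Origin under its centre on the bench; x from its front to its hinged back, y to its left, z up. Front ledge: flat step 80 mm above the bench, x = -125 to -45 mm; behind it the tub and cover rise to 134 mm. On the ledge at x = -95 mm: keys at y = +30 and -30 mm, lock slide at y = +84 mm when locked
- key_left_top (a point): centre of the top of the left (+y of the polisher) yellow key: round cap 25 mm across, standing 11 mm above the ledge (91 mm above the bench), pressed straight down
- key_right_top (a point): the same for the right key; the two centres are 60 mm apart along the polisher's y
- key_left (a joint): travel of the left key in m: 0 up, 0.006 bottomed. Spring return, 1.5 N to start, 4 N to bottom. It draws one of the cover's two latches, free past 0.0045. While the lock is on, the key stops after less than 2 mm: do not force it. The cover opens only while both keys are down
- key_right (a joint): the same for the right key and the other latch
- lock_top (a point): centre of the top of the red lock slide: ribbed block 12 mm along y, 20 mm along x, top 17.5 mm above the ledge; at its foot a flange 14 x 26 mm, 4.5 mm high. When locked, 34 mm of flat ledge is free between the left key and the slide
- lock (a joint): lock slide in m: 0 (to 0.002) locked, next to a red dot; 0.016 free, next to a green dot. It moves towards the polisher's +y, away from the keys, takes about 1.5 N and stays where it is left
- cover (a joint): opening of the cover in rad: 0 shut, 1.35 fully open against its stop. Hinge along y at the polisher's back (x = +120 mm, height 119 mm), 165 mm from hinge to front edge (x = -46 mm). Once both latches are free a damped spring raises it slowly by itself, about 0.6 rad/s at first, 4 s in all; it stays open
- cover_edge (a point): middle of the cover's front edge, on the grey frame; starts 131 mm above the bench
- collet: small brass-coloured collet, 19 mm across and 30 mm tall, standing on the right end of the front ledge. Origin at its foot
- tin_small: small round tin with a yellow lid, 50 mm across, 28 mm tall, on the bench to the right of the polisher. Origin at its foot
- oil_bottle: oil bottle with a red cap, 44 mm across, 115 mm tall, on the bench to the left of the polisher. Origin at its foot
- tweezers: steel tweezers, 138 mm long, 10 mm high, lying on the bench at the front left of the polisher. Origin under their centre

How it is judged:
By the outcome, as a careful person would: the job done as asked, in the order asked, and still so for the second after the job is handed in, with the robot touching nothing.
It also fails if it takes over 42 s, if anything falls off the work surface, if the arm or the gripper's body presses on something with over 40 N, if the wrist force passes 120 N, or if a joint passes its speed limit or range.

## Working session

There is one attempt and no reset: what is moved stays moved. The work goes in short steps, Python scripts to look and compute and a tool call to move; the robot and the scene stay as the last step left them, time stands still between calls to the robot, and variables do not carry over. Pictures are saved under pics/ and viewed, at most 10 in all, crops included, and the job is handed in when it is done.

Besides the shell and the picture viewer there is one more tool, called after "Request:" as name(argument=value, ...), one argument or row to a line, values as JSON. move_arm: Moves the arm, as the interface text tells. Its arguments: {"type":"object","properties":{"dp":{"type":"array","items":{"type":"array","items":{"type":"number"}}},"rotation":{"type":"array","items":{"type":"array","items":{"type":"number"}}},"hand":{"type":"array","items":{"type":"number"}},"newtons":{"type":"number"}},"required":["dp","rotation","hand"]}

```bash
mkdir -p pics
cat > h.py <<'E'
import numpy as np, cv2
from cell import manip, camera
from scipy.spatial.transform import Rotation as Ro
def ext(c,s=None):
    if "R" in c: return np.array(c["R"]),np.array(c["t"]).ravel()
    M=np.array(c["mount"]); T=np.eye(4); T[:3,:3]=Ro.from_euler('xyz',s["eef_rot"]).as_matrix(); T[:3,3]=s["eef_pos"]
    W=np.linalg.inv(T@M); return W[:3,:3],W[:3,3]
def ray(c,uv,s=None):
    R,t=ext(c,s); K=np.array([[c["fx"],0,c["cx"]],[0,c["fy"],c["cy"]],[0,0,1.]])
    p=cv2.undistortPoints(np.array([[uv]],float),K,np.array([c["k1"],0,0,0,0.]))[0,0]
    return -R.T@t, R.T@np.array([p[0],p[1],1])
def onz(c,uv,z,s=None):
    o,d=ray(c,uv,s); return o+d*(z-o[2])/d[2]
def proj(c,X,s=None):
    R,t=ext(c,s); q=R@np.array(X,float)+t; a=q[:2]/q[2]; a=a*(1+c["k1"]*(a@a))
    return a*[c["fx"],c["fy"]]+[c["cx"],c["cy"]]
def blobs(im,lo,hi,amin=30):
    h=cv2.cvtColor(im,cv2.COLOR_RGB2HSV); m=cv2.inRange(h,np.array(lo),np.array(hi))
    n,l,st,ce=cv2.connectedComponentsWithStats(m)
    return [(ce[i].round(1).tolist(),st[i].tolist()) for i in range(1,n) if st[i][4]>=amin]
E
python3 - <<'E'
from h import *
s=manip.read_state(); print({k:np.round(v,3).tolist() for k,v in s.items()})
for n in("top","scene"):
    c=camera(n); cv2.imwrite(f"pics/{n}0.png",c["image"][:,:,::-1])
    print(n,"cam at",ray(c,(320,240))[0].round(), c["fx"])
    print("yel",blobs(c["image"],(22,120,120),(35,255,255)))
    print("red",blobs(c["image"],(0,150,90),(8,255,255)),blobs(c["image"],(172,150,90),(180,255,255)))
    print("blue",blobs(c["image"],(95,90,40),(125,255,255),300))
E
```

```text
{'clock': 0.0, 'joints': [1.14, 0.3, 1.522, -0.0, 1.321, -0.067], 'qd': [0.0, 0.0, -0.001, -0.0, 0.0, 0.001], 'effort': [0.002, -53.181, -35.275, 0.071, 0.024, -0.0], 'eef_pos': [195.592, 513.749, 204.885], 'eef_rot': [-3.14, -0.0, 2.778], 'wrist_force': [-0.434, -0.14, 0.99], 'moment': [0.045, 0.025, 0.043], 'finger_force': 0.0, 'finger_gap': 93.696}
top cam at [ 352.  -18. 1282.] 499.85473790816457
yel [([300.3, 262.4], [296, 258, 10, 10, 84]), ([325.2, 264.3], [320, 260, 11, 10, 86])]
red [([130.7, 80.2], [83, 35, 95, 86, 3992]), ([7.5, 85.2], [3, 76, 11, 20, 134]), ([548.2, 253.1], [539, 209, 20, 80, 1204]), ([146.0, 232.8], [130, 222, 33, 23, 396]), ([191.4, 246.7], [188, 243, 8, 8, 47]), ([277.3, 260.8], [275, 257, 6, 9, 32])] []
blue [([431.3, 195.7], [412, 185, 38, 25, 304]), ([314.2, 257.1], [265, 235, 98, 46, 3055])]
scene cam at [-179. -542.  562.] 460.5213650171229
yel []
red [([635.5, 125.2], [629, 108, 11, 34, 192]), ([240.2, 129.8], [224, 110, 35, 38, 383]), ([258.3, 136.3], [254, 133, 10, 9, 35]), ([261.5, 157.7], [244, 143, 38, 29, 440]), ([631.0, 456.7], [619, 429, 21, 51, 802])] []
blue [([319.8, 259.4], [237, 216, 150, 93, 5361]), ([453.9, 288.9], [429, 282, 50, 14, 393])]
```

View pics/top0.png

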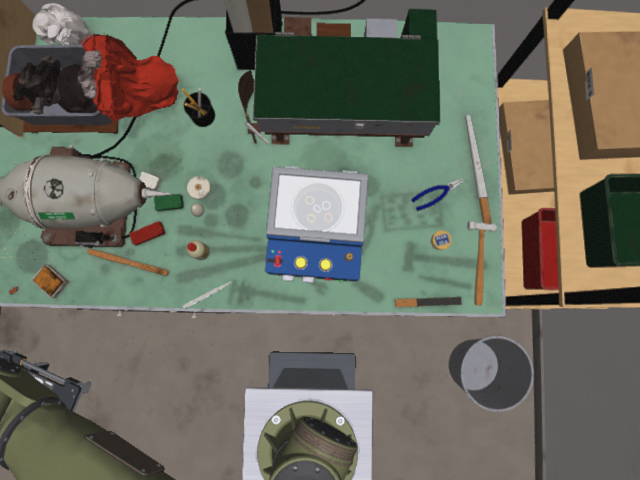

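View pics/scene0.png

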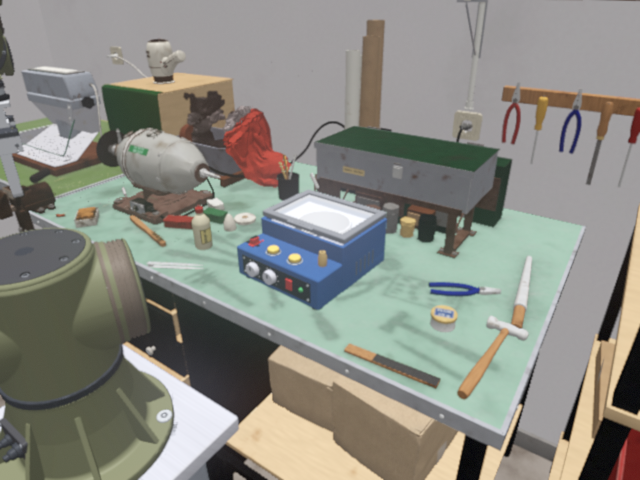

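Run:
```python
from h import *
c=camera("top")
kl=onz(c,(300.3,262.4),91);kr=onz(c,(325.2,264.3),91);lk=onz(c,(277.3,260.8),95)
d=(kl-kr)[:2]; yaw=np.arctan2(-d[0],d[1])
print(kl,kr,lk,np.linalg.norm(d),"yaw",yaw)
s=camera("scene"); print("pred scene",proj(s,kl),proj(s,kr),proj(s,lk))
for n,(lo,hi) in {"y":((18,60,120),(38,255,255)),"r":((0,130,80),(10,255,255))}.items():
    print(n,blobs(s["image"],lo,hi,15))
```

```text
[460.8955025  24.2449934  91.       ] [457.48691324 -35.3471609   91.        ] [463.28102307  79.00810156  95.        ] 59.68955801270466 yaw -0.05713636811363706
pred scene [272.83644612 246.59319726] [294.30349179 255.21239756] [254.00808894 237.68276981]
y [([169.3, 83.0], [111, 73, 114, 25, 915]), ([171.2, 94.0], [167, 92, 9, 6, 20]), ([179.7, 104.1], [172, 92, 17, 22, 107]), ([540.8, 111.1], [535, 96, 13, 34, 262]), ([166.6, 114.5], [158, 99, 24, 33, 156]), ([178.1, 117.4], [172, 114, 15, 9, 30]), ([600.0, 137.7], [597, 136, 7, 4, 18]), ([353.4, 170.7], [344, 167, 20, 9, 99]), ([283.7, 173.3], [282, 169, 4, 10, 19]), ([626.7, 329.1], [604, 206, 36, 223, 2580]), ([407.4, 225.6], [400, 216, 17, 21, 267]), ([205.4, 235.3], [200, 228, 11, 16, 115]), ([272.9, 249.2], [268, 245, 11, 9, 80]), ([322.1, 258.0], [319, 251, 8, 15, 103]), ([294.3, 257.9], [289, 254, 12, 9, 88]), ([443.6, 315.7], [431, 306, 26, 18, 205]), ([173.6, 311.9], [171, 309, 6, 7, 26]), ([178.9, 338.1], [177, 335, 5, 7, 21]), ([577.9, 429.9], [549, 335, 52, 145, 2555]), ([146.1, 356.0], [126, 343, 41, 27, 109]), ([283.1, 356.0], [273, 349, 21, 15, 105]), ([301.7, 361.3], [294, 356, 16, 14, 64]), ([314.8, 370.2], [308, 365, 14, 10, 39]), ([180.3, 376.8], [172, 372, 16, 9, 42]), ([322.7, 376.0], [320, 373, 6, 7, 22]), ([352.3, 388.3], [348, 385, 10, 7, 18]), ([295.0, 446.5], [228, 394, 156, 86, 6569]), ([383.6, 401.6], [378, 396, 11, 13, 36]), ([397.3, 407.5], [395, 404, 6, 8, 15]), ([496.0, 454.0], [479, 405, 43, 75, 718]), ([448.4, 460.6], [424, 432, 41, 48, 916])]
r [([512.1, 121.1], [503, 104, 17, 39, 141]), ([635.2, 125.4], [629, 107, 11, 36, 225]), ([253.1, 148.1], [223, 110, 61, 74, 2562]), ([198.0, 207.9], [195, 206, 7, 5, 22]), ([177.8, 218.6], [164, 215, 28, 7, 141]), ([288.4, 280.0], [286, 278, 6, 5, 16]), ([628.7, 458.5], [609, 429, 31, 51, 986])]
```

Request:
move_arm(
  dp=[
    [27, -46, 3],
    [27, -46, 3],
    [27, -46, 3],
    [27, -46, 3],
    [27, -46, 3],
    [27, -46, 3],
    [27, -46, 3],
    [27, -46, 3],
    [26, -46, 1],
    [26, -46, 0],
  ],
  rotation=[
    [0, 0, -0.1265],
    [0, 0, -0.1265],
    [0, 0, -0.1265],
    [0, 0, -0.1265],
    [0, 0, -0.1265],
    [0, 0, -0.1265],
    [0, 0, -0.1265],
    [0, 0, -0.1265],
    [0, 0, -0.1265],
    [0, 0, -0.1265],
  ],
  hand=[0, 0, 0, 0, 0, 0, 0, 0, 0, 0],
)

```text
clock: 1.45
eef_pos: [464.3, 52.3, 230.6]
eef_rot: [3.141, -0.0, 1.508]
wrist_force: [0.2, -0.7, 0.2]
finger_gap: 1.3
finger_force: 0.0
```

Request:
move_arm(
  dp=[
    [0, 0, 0],
    [0, 0, 0],
    [0, 0, 0],
  ],
  rotation=[
    [0, 0, 0],
    [0, 0, 0],
    [0, 0, 0],
  ],
  hand=[0, 0, 0],
)

```text
clock: 1.82
eef_pos: [463.3, 55.0, 230.5]
eef_rot: [3.142, -0.0, 1.515]
wrist_force: [0.3, 0.2, 0.3]
finger_gap: 0.3
finger_force: 0.0
```

Run:
```python
from h import *
s=manip.read_state(); print({k:np.round(v,3).tolist() for k,v in s.items()})
c=camera("wrist"); cv2.imwrite("pics/w1.png",c["image"][:,:,::-1]); np.save("w1.npy",c["image"])
print(np.round(c["mount"],3),c["fx"])
for n,(lo,hi) in {"y":((22,120,120),(35,255,255)),"r":((0,130,80),(10,255,255))}.items():
    for b,st in blobs(c["image"],lo,hi,60): print(n,b,st,onz(c,b,91 if n=="y" else 97.5,s).round(1))
```

```text
{'clock': 1.825, 'joints': [0.04, 0.092, 1.71, 0.0, 1.339, 0.095], 'qd': [0.002, -0.001, -0.0, -0.001, -0.001, -0.001], 'effort': [-0.573, -40.799, -35.526, 0.064, 0.006, -0.002], 'eef_pos': [463.309, 54.977, 230.516], 'eef_rot': [3.142, -0.0, 1.515], 'wrist_force': [0.296, 0.216, 0.32], 'moment': [-0.028, 0.031, -0.032], 'finger_force': 0.0, 'finger_gap': 0.324}
[[-0.00000e+00 -9.68000e-01 -2.52000e-01  7.27570e+01]
 [ 1.00000e+00 -0.00000e+00  0.00000e+00 -1.08000e-01]
 [-0.00000e+00 -2.52000e-01  9.68000e-01 -1.79715e+02]
 [ 0.00000e+00  0.00000e+00  0.00000e+00  1.00000e+00]] 397.1550415688585
y [320.6, 248.7] [307, 235, 29, 28, 623] [460.8  25.7  91. ]
y [313.9, 402.5] [313, 390, 3, 26, 64] [ 445.9 -126.3   91. ]
y [329.4, 401.8] [328, 390, 4, 26, 60] [ 460.5 -126.4   91. ]
r [320.5, 183.0] [306, 175, 31, 18, 387] [463.9  82.2  97.5]
```

View pics/w1.png

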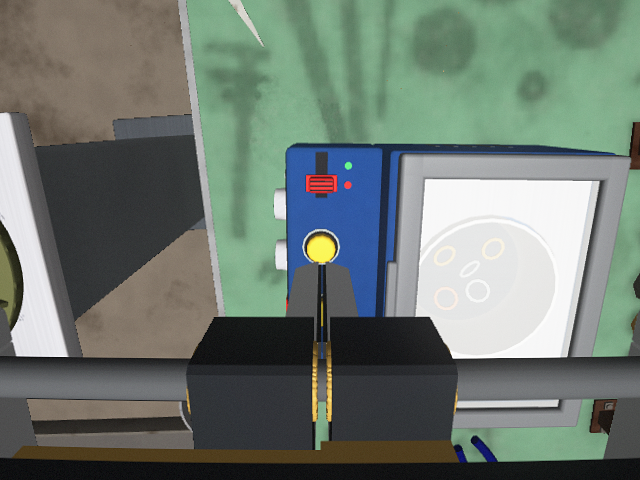

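Request:
move_arm(
  dp=[
    [0, 0, -45],
    [0, 0, -45],
    [0, 0, -27],
    [0, 0, -12],
    [0, 0, -7],
    [0, 0, -6],
    [0, 0, 0],
  ],
  rotation=[
    [0, 0, 0],
    [0, 0, 0],
    [0, 0, 0],
    [0, 0, 0],
    [0, 0, 0],
    [0, 0, 0],
    [0, 0, 0],
  ],
  hand=[0, 0, 0, 0, 0, 0, 0],
)

```text
clock: 2.75
eef_pos: [463.8, 54.0, 88.7]
eef_rot: [3.141, -0.0, 1.513]
wrist_force: [0.5, 0.1, -0.3]
finger_gap: 0.8
finger_force: 0.0
```

Run:
```python
from h import *
s=manip.read_state(); print(s["eef_pos"],s["wrist_force"])
c=camera("wrist"); im=c["image"][120:420,120:520]; cv2.imwrite("pics/w2.png",cv2.resize(im,(800,600))[:,:,::-1])
for n,(lo,hi) in {"y":((22,120,120),(35,255,255)),"r":((0,130,80),(10,255,255))}.items():
    for b,st in blobs(c["image"],lo,hi,60): print(n,b,st,onz(c,b,91 if n=="y" else 97.5,s).round(1))
```

```text
[463.81602805  54.02468741  88.68081418] [ 0.45234003  0.08404593 -0.25423383]
y [321.5, 334.0] [321, 313, 2, 43, 86] [462.1  25.5  91. ]
y [320.8, 423.6] [312, 389, 19, 61, 545] [458.6 -28.   91. ]
r [318.2, 225.3] [293, 210, 54, 33, 822] [463.9  83.   97.5]
r [364.5, 226.0] [359, 221, 12, 11, 100] [484.5  81.5  97.5]
```

View pics/w2.png

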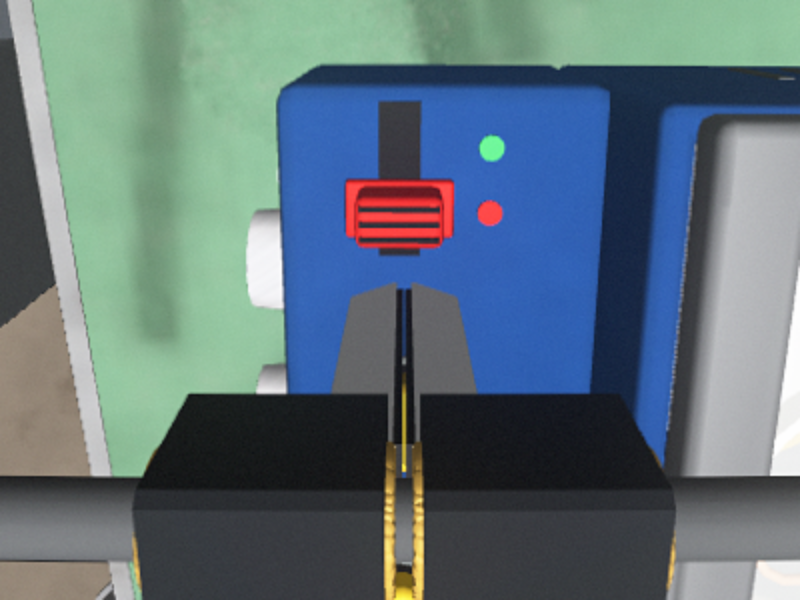

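Request:
move_arm(
  dp=[
    [0.3, 5, 0],
    [0.3, 4, 0],
    [0.1, 2.5, 0],
    [0.1, 2.5, 0],
    [0.1, 2.5, 0],
    [0.1, 2.5, 0],
    [0.1, 2.5, 0],
  ],
  rotation=[
    [0, 0, 0],
    [0, 0, 0],
    [0, 0, 0],
    [0, 0, 0],
    [0, 0, 0],
    [0, 0, 0],
    [0, 0, 0],
  ],
  hand=[0, 0, 0, 0, 0, 0, 0],
)

```text
clock: 3.68
eef_pos: [464.9, 75.6, 88.5]
eef_rot: [3.141, -0.0, 1.513]
wrist_force: [1.6, -1.8, -0.4]
finger_gap: 0.8
finger_force: 0.8
```

Request:
move_arm(
  dp=[
    [0.1, 2, 0],
    [0.1, 1.5, 0],
  ],
  rotation=[
    [0, 0, 0],
    [0, 0, 0],
  ],
  hand=[0, 0],
)

```text
clock: 3.92
eef_pos: [465.0, 79.1, 88.4]
eef_rot: [-3.142, 0.0, 1.513]
wrist_force: [1.1, -1.5, -0.1]
finger_gap: 0.4
finger_force: 0.8
```

Run:
```python
from h import *
s=manip.read_state(); print(s["eef_pos"],s["wrist_force"])
c=camera("wrist"); im=c["image"][120:420,120:520]; cv2.imwrite("pics/w3.png",im[:,:,::-1])
for n,(lo,hi) in {"g":((50,90,180),(75,255,255)),"r":((0,130,80),(10,255,255))}.items():
    for b,st in blobs(c["image"],lo,hi,40): print(n,b,st,onz(c,b,80 if n=="g" or b[0]>345 else 97.5,s).round(1))
```

```text
[465.01069479  79.10699733  88.43206497] [ 1.11109135 -1.53970151 -0.12710017]
g [364.7, 243.8] [359, 238, 12, 12, 109] [487.1  92.9  80. ]
r [319.5, 248.2] [294, 232, 53, 35, 1050] [465.1  97.5  97.5]
r [363.7, 274.4] [359, 270, 11, 10, 89] [486.1  76.8  80. ]
```

Request:
move_arm(
  dp=[
    [0, 1, 0],
    [0, 1, 0],
  ],
  rotation=[
    [0, 0, 0],
    [0, 0, 0],
  ],
  hand=[0, 0],
)

```text
clock: 4.22
eef_pos: [465.0, 79.7, 88.4]
eef_rot: [-3.142, 0.003, 1.513]
wrist_force: [-0.3, -18.6, 3.0]
finger_gap: 0.4
finger_force: 9.1
```

Request:
move_arm(
  dp=[
    [0, 0.7, 0],
    [0, 0, 0],
  ],
  rotation=[
    [0, 0, 0],
    [0, 0, 0],
  ],
  hand=[0, 0],
)

```text
clock: 4.47
eef_pos: [465.0, 79.7, 88.4]
eef_rot: [-3.141, 0.004, 1.513]
wrist_force: [0.1, -19.7, 2.6]
finger_gap: 0.2
finger_force: 9.7
```

Request:
move_arm(
  dp=[
    [0, -8, 0],
    [0, -2, 30],
    [-1, -13, 20],
    [-1, -13, 10],
    [-1, -12, 0],
    [-1, -12, 0],
    [-1, -12, 0],
    [-1, -12, 0],
    [0, 0, 0],
    [0, 0, 0],
  ],
  rotation=[
    [0, 0, 0],
    [0, 0, 0.174],
    [0, 0, 0.174],
    [0, 0, 0.174],
    [0, 0, 0.174],
    [0, 0, 0.175],
    [0, 0, 0.175],
    [0, 0, 0.175],
    [0, 0, 0.175],
    [0, 0, 0.175],
  ],
  hand=[0, 0, 0, 0.6, 0.6, 0.6, 0.6, 0.6, 0.6, 0.6],
)

```text
clock: 5.72
eef_pos: [458.8, -2.3, 148.3]
eef_rot: [3.141, -0.0, 3.089]
wrist_force: [0.7, -1.0, -0.3]
finger_gap: 56.3
finger_force: 0.0
```

Request:
move_arm(
  dp=[
    [0, 0, 0],
    [0, 0, 0],
  ],
  rotation=[
    [0, 0, 0],
    [0, 0, 0],
  ],
  hand=[0.6, 0.6],
)

```text
clock: 5.98
eef_pos: [458.9, -2.2, 148.4]
eef_rot: [3.141, -0.0, 3.08]
wrist_force: [-0.2, -0.2, -0.1]
finger_gap: 56.4
finger_force: 0.0
```

Run:
```python
from h import *
s=manip.read_state(); print(s["eef_pos"],s["eef_rot"],s["finger_gap"],s["wrist_force"])
c=camera("wrist"); cv2.imwrite("pics/w4.png",c["image"][:,:,::-1])
for n,(lo,hi) in {"y":((22,120,120),(35,255,255)),"r":((0,130,80),(10,255,255))}.items():
    for b,st in blobs(c["image"],lo,hi,60): print(n,b,st,onz(c,b,91 if n=="y" else 97.5,s).round(1))
t=camera("top")
for n,(lo,hi) in {"y":((22,120,120),(35,255,255)),"r":((0,130,80),(10,255,255))}.items():
    for b,st in blobs(t["image"],lo,hi,20):
        if 230<b[1]<290 and 250<b[0]<370: print("top",n,b,st)
```

```text
[458.90984711  -2.23556732 148.38474402] [ 3.14143885e+00 -2.37276951e-04  3.07986581e+00] 56.387525588971435 [-0.16103726 -0.22199729 -0.109913  ]
y [269.7, 243.2] [251, 224, 39, 39, 1150] [456.1 -34.8  91. ]
y [364.6, 243.1] [346, 224, 39, 39, 1155] [459.7  24.3  91. ]
y [175.5, 291.4] [166, 283, 19, 17, 132] [484.8 -99.   91. ]
y [160.4, 409.7] [157, 401, 9, 18, 73] [ 574.6 -124.6   91. ]
y [482.6, 410.2] [479, 402, 8, 18, 74] [589.3 104.3  91. ]
r [261.6, 183.1] [249, 179, 26, 9, 204] [417.3 -35.1  97.5]
r [475.2, 240.6] [460, 222, 31, 40, 570] [460.3  91.1  97.5]
```

View pics/w4.png

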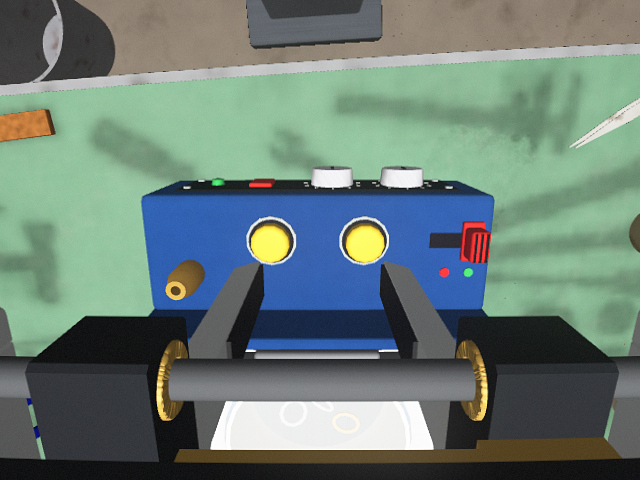

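Request:
move_arm(
  dp=[
    [0.3, -3.2, -20],
    [0, 0, -20],
    [0, 0, -10],
    [0, 0, -5],
    [0, 0, -3],
    [0, 0, -2],
    [0, 0, -1.5],
  ],
  rotation=[
    [0, 0, 0.003],
    [0, 0, 0],
    [0, 0, 0],
    [0, 0, 0],
    [0, 0, 0],
    [0, 0, 0],
    [0, 0, 0],
  ],
  hand=[0.6, 0.6, 0.6, 0.6, 0.6, 0.6, 0.6],
)

```text
clock: 6.95
eef_pos: [459.5, -5.5, 87.7]
eef_rot: [-3.142, 0.001, 3.087]
wrist_force: [-4.1, 0.4, 7.2]
finger_gap: 56.4
finger_force: 3.9
```

Request:
move_arm(
  dp=[
    [0, 0, -1],
    [0, 0, -1],
  ],
  rotation=[
    [0, 0, 0],
    [0, 0, 0],
  ],
  hand=[0.6, 0.6],
)

```text
clock: 7.2
eef_pos: [459.5, -5.5, 85.7]
eef_rot: [-3.142, 0.001, 3.087]
wrist_force: [-3.2, 0.7, 7.5]
finger_gap: 56.2
finger_force: 3.7
```

Request:
move_arm(
  dp=[
    [0, 0, -0.7],
    [0, 0, 0],
    [0, 0, 0],
    [0, 0, 0],
  ],
  rotation=[
    [0, 0, 0],
    [0, 0, 0],
    [0, 0, 0],
    [0, 0, 0],
  ],
  hand=[0.6, 0.6, 0.6, 0.6],
)

```text
clock: 7.7
eef_pos: [459.5, -5.5, 85.2]
eef_rot: [-3.142, 0.001, 3.087]
wrist_force: [-4.6, 1.0, 8.8]
finger_gap: 56.6
finger_force: 4.6
```

Run:
```python
from h import *
s=manip.read_state(); print(s["eef_pos"],s["wrist_force"])
c=camera("scene"); w=camera("wrist")
a=cv2.resize(c["image"][140:320,200:440],(480,360)); b=cv2.resize(w["image"],(320,240)); b=cv2.copyMakeBorder(b,0,120,0,0,cv2.BORDER_CONSTANT)
cv2.imwrite("pics/p5.png",np.hstack([a,b])[:,:,::-1])
```

```text
[459.5465079   -5.48794019  85.18269437] [-4.59425911  0.98154464  8.77182359]
```

View pics/p5.png

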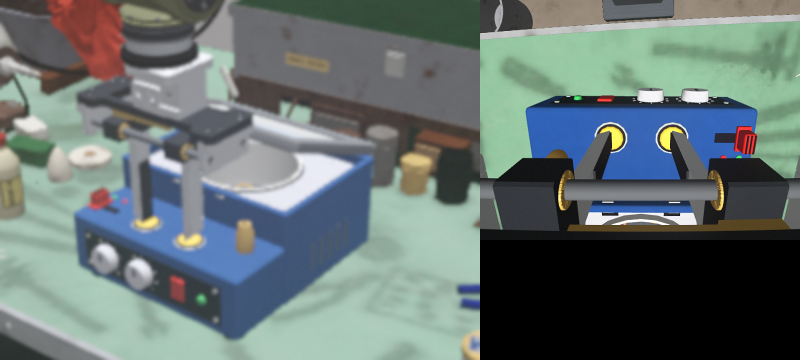

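Request:
move_arm(
  dp=[
    [0, 0, 0],
    [0, 0, 0],
    [0, 0, 6],
    [0, 0, 12],
    [-10, 0, 25],
    [-30, 0, 30],
    [-30, 0, 30],
    [-30, 0, 30],
    [0, 0, 0],
    [0, 0, 0],
  ],
  rotation=[
    [0, 0, 0],
    [0, 0, 0],
    [0, 0, 0],
    [0, 0, 0],
    [0, 0, 0],
    [0, 0, 0],
    [0, 0, 0],
    [0, 0, 0],
    [0, 0, 0],
    [0, 0, 0],
  ],
  hand=[0.6, 0.6, 0.6, 0.6, 0.6, 0.6, 0.6, 0.6, 0.6, 0.6],
)

```text
clock: 9.05
eef_pos: [359.6, -5.5, 217.1]
eef_rot: [-3.142, 0.0, 3.087]
wrist_force: [1.4, 0.2, -0.6]
finger_gap: 56.1
finger_force: 0.0
```

Request:
move_arm(
  dp=[
    [0, 0, 0],
    [0, 0, 0],
    [0, 0, 0],
    [0, 0, 0],
    [0, 0, 0],
    [0, 0, 0],
    [0, 0, 0],
    [0, 0, 0],
    [0, 0, 0],
    [0, 0, 0],
  ],
  rotation=[
    [0, 0, 0],
    [0, 0, 0],
    [0, 0, 0],
    [0, 0, 0],
    [0, 0, 0],
    [0, 0, 0],
    [0, 0, 0],
    [0, 0, 0],
    [0, 0, 0],
    [0, 0, 0],
  ],
  hand=[0.6, 0.6, 0.6, 0.6, 0.6, 0.6, 0.6, 0.6, 0.6, 0.6],
)

```text
clock: 10.3
eef_pos: [359.3, -5.5, 217.3]
eef_rot: [3.142, 0.0, 3.087]
wrist_force: [-0.5, -0.1, 0.1]
finger_gap: 56.5
finger_force: 0.0
```

Request:
move_arm(
  dp=[
    [0, 0, 0],
    [0, 0, 0],
    [0, 0, 0],
    [0, 0, 0],
    [0, 0, 0],
    [0, 0, 0],
    [0, 0, 0],
    [0, 0, 0],
    [0, 0, 0],
    [0, 0, 0],
  ],
  rotation=[
    [0, 0, 0],
    [0, 0, 0],
    [0, 0, 0],
    [0, 0, 0],
    [0, 0, 0],
    [0, 0, 0],
    [0, 0, 0],
    [0, 0, 0],
    [0, 0, 0],
    [0, 0, 0],
  ],
  hand=[0.6, 0.6, 0.6, 0.6, 0.6, 0.6, 0.6, 0.6, 0.6, 0.6],
)

```text
clock: 11.55
eef_pos: [359.3, -5.5, 217.2]
eef_rot: [3.142, -0.0, 3.087]
wrist_force: [-0.4, -0.5, 0.2]
finger_gap: 56.3
finger_force: 0.0
```

Request:
move_arm(
  dp=[
    [0, 0, 0],
    [0, 0, 0],
    [0, 0, 0],
    [0, 0, 0],
    [0, 0, 0],
    [0, 0, 0],
    [0, 0, 0],
    [0, 0, 0],
    [0, 0, 0],
    [0, 0, 0],
  ],
  rotation=[
    [0, 0, 0],
    [0, 0, 0],
    [0, 0, 0],
    [0, 0, 0],
    [0, 0, 0],
    [0, 0, 0],
    [0, 0, 0],
    [0, 0, 0],
    [0, 0, 0],
    [0, 0, 0],
  ],
  hand=[0.6, 0.6, 0.6, 0.6, 0.6, 0.6, 0.6, 0.6, 0.6, 0.6],
)

```text
clock: 12.8
eef_pos: [359.3, -5.5, 217.2]
eef_rot: [3.142, -0.0, 3.087]
wrist_force: [-0.1, 0.1, 0.4]
finger_gap: 56.4
finger_force: 0.0
```

Run:
```python
from h import *
s=manip.read_state(); print(s["clock"],s["eef_pos"],s["wrist_force"])
c=camera("scene"); w=camera("wrist")
a=cv2.resize(c["image"][100:325,150:450],(480,360)); b=cv2.resize(w["image"],(320,240)); b=cv2.copyMakeBorder(b,0,120,0,0,cv2.BORDER_CONSTANT)
cv2.imwrite("pics/p6.png",np.hstack([a,b])[:,:,::-1])
for b,st in blobs(w["image"],(22,120,120),(35,255,255),60): print(b,onz(w,b,91,s).round(1))
```

```text
12.8 [359.30066522  -5.49379617 217.23380048] [-0.13711882  0.05515431  0.35648257]
[293.6, 329.9] [455.6 -35.1  91. ]
[363.1, 330.1] [459.1  24.4  91. ]
[160.4, 409.6] [ 530.9 -163.4   91. ]
[482.7, 409.9] [547.5 132.1  91. ]
```

View pics/p6.png

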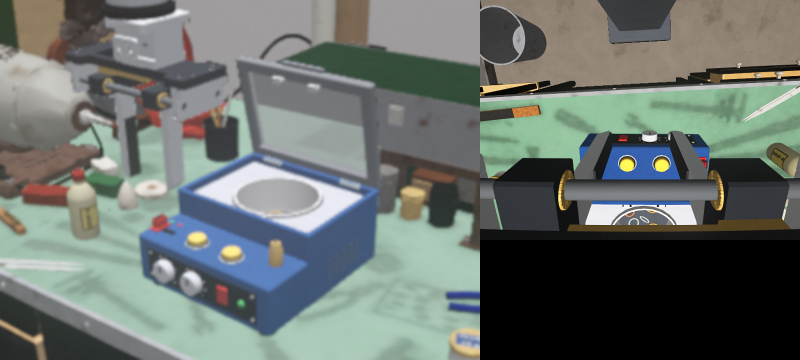

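The picture shows the cover standing fully open. The lock is at the green dot, both keys are back up in their original places, and the collet is still standing.

```bash
python3 -c "
from cell import manip
print(manip.sign_off())"
```

```text
the job is handed in; nothing more can be done
None
```

The polisher is open and the job is handed in at about 13 s: lock slid to its end stop, both keys pressed together until the cover rose, then the hand taken clear; the polisher stayed put, and nothing around it looked disturbed in the last picture.

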